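# Hold the key switch turned with its matching key

### The arm

A 7-joint arm with a two-finger parallel gripper is mounted at the origin on a cart in front of the work surface, level with it; the furniture and walls round the work are solid. World frame = base frame: x ahead of the robot, y to its left, z up, the work surface at z = 0. Lengths are in m, angles in rad, forces in N, time in s.
With the tool pointing down it reaches from about 0.4 to 0.85 m from the base axis. Payload 10.4 kg.
Tool frame: the origin (TCP) lies between the finger pads; the fingertips stand 22 mm ahead of it and the grasp point (between the pads) lies 3 mm ahead of it; z points along the fingers, y is the line along which they close (so a half turn about z gives the same grasp; the last joint's range is limited). The gripper opens to 85 mm and grips with 20 to 120 N. Pads are 22 mm wide; open, the fingers measure 114 mm over their backs; the gripper's body (76 mm by 85 mm) begins 54 mm behind the grasp point. The pads swing forward as they close: fully open they stand 13 mm farther back than shut.
Start: joints at [-1.231, 0.332, -0.065, 1.46, 0.022, 1.35, -0.088], TCP at [0.222, 0.584, 0.253] pointing down, gripper open.
Joint ranges: [-2.6, 2.6], [-0.5, 2.12], [-1.47, 1.34], [0.16, 2.42], [-1.27, 4.41], [0.06, 2.06], [-2.6, 2.6]. Speed limits (rad/s): [2.22, 2.22, 2.79, 2.79, 3.14, 3.14, 3.14].

### API

Orientations are given as a unit quaternion [x, y, z, w].
In Python, from workcell import manip, camera, ticket, boxes_of, outline_of gives the robot as it stands.
- The arm moves only by the tool carry_out, never from a script. Its argument "deltas" is a list of rows, each a list of 5 numbers: the shift along the tool's x, y, z as a fraction of full scale, then the turn about the tool's z as a fraction of full scale, then the opening, from -1 (shut) to 1 (fully open), so that 0 is half open. In form: [[tx, ty, tz, spin, gripper], ...]. A call has 1 to 20 rows; each row is the pose to reach, as a shift and turn from the pose commanded when the call began, along the tool's axes at that moment; what a row does not reach only later rows make up. Full scale, the value 1, is 150 mm for a shift and 30 degrees for a turn. A row lasts 1/8 s, in which the tool goes at most 62.5 mm and 10.7 degrees, less where a joint would pass 70% of its speed; a pose out of reach is approached as far as the arm can. A call with a number of a shift or a turn outside -1 to 1 is refused whole. A call with a gripper value outside its range is refused whole. The fingers move at their own pace and stop on an object; "force" is the grip in N (left out, the last holds). Time passes only in rows, so rows that repeat a pose let the fingers close. It gives the time, the measured TCP pose, the force, the opening and the grip force at its end, in the units of the state.
- manip.get_obs(): the state, without advancing time (a new reading comes with each control period).
- camera(name): name is "scene" or "top" or "wrist"; returns a dict with "img" (384x512x3 uint8, red, green, blue), "depth" (384x512 float32, m along the optical axis (not along the pixel's ray), 0 where there is no reading), "vertical_fov" (degrees; the focal length in pixels is half the picture's height over the tangent of half this angle, whatever the lens; pixels are square), "cx", "cy" (the principal point, pixels), "R" (3x3) and "t" (3): a world point X has camera coordinates R X + t. Camera axes: x right, y down, z forward; pixel columns grow to the right and rows downward; lengths in m; the calibration is good to about 2 mm. A picture is of the moment at which its call begins.
- ticket.hand_in(): hands the job in; it is judged then, once.
Trained networks look in a picture, given as the dict that the camera call returned (one of the last four; its "shot" number tells which), for a name from the list of things; names that differ only in an ending like _2 or _b are one class to them, and where a whole thing is asked for, a point or a joint stands for the part that bears it (a point fixed in the world has none). Each returns a list of dicts, best first, with "conf" (0 to 1); they miss things now and then, are a little off and sometimes report something else, mostly with a low value. They report only what shows in the picture. A call takes as long as a camera call.
- boxes_of(query, picture): "position" ([x, y, z] in m, in world coordinates, good to about 4 mm: the middle of the surface that is visible of it).
- outline_of(query, picture): "region" (384x512 bool, what is visible of it).
The state is a dict: "clock": time; "joint_pos": joint angles; "joint_velocities": joint speeds; "tau": joint torques, N m; "position": TCP position; "ee_rot": TCP orientation; "ft_force": force on the tool from outside, world axes, zero at the start; "torque": the same for the moment, N m; "grip_width": opening from 0.0 (shut) to 1.0 (fully open); "grasp_force": force on a finger pad.
Only numpy, scipy, OpenCV 4.12 (cv2) and the standard library are available. Lean on these libraries where they do the work, as an engineer would, in place of code of your own. Each camera call takes 0.05 s, during which the arm holds its last target. There are 200 camera calls.

### The job

Find the key that matches the key switch: the one with the round bow, like the round collar on the switch. Lift it out of its stand, work it past the sticky pins until its shoulder sits fully home in the keyway, then turn it a quarter turn clockwise (seen from above) and finish still gripping the key and holding it turned there, because the switch springs back when let go. Leave the other two keys, the pan and the tin where they are.

Things in the scene. Friction and masses are not known exactly. Their poses are not given: they have to be found in the camera images.
- key_round_grip (a point): Centre of the round bow of the matching steel key (70 g), which stands upright: flat bow 36 mm across, 9 mm thick, top 18 mm above this point. Below it a 13 mm wide neck, then a shoulder 22 x 9 x 5 mm whose underside is 30 mm below this point. z up the key, y along the width of bow and blade, x through the thickness (grip across x). Same key after a half turn about z.
- key_round_nose (a point): Rounded nose of the round key's blade, 62 mm below the bow's centre. The straight blade runs 32 mm from shoulder to nose, 14 mm wide (y), 5 mm thick (x). The key must be lifted at least 32 mm to leave its stand. Axes as for the bow.
- key_square_grip (a point): Centre of the bow of a wrong key, 30 mm above its shoulder: flat square bow 34 x 34 mm, 9 mm thick. Same axes; its 18 mm blade does not fit the switch. Leave it.
- key_tee_grip (a point): Middle of a wrong key with a T-shaped bow (bar 56 mm wide, 16 mm tall, 9 mm thick), 30 mm above its shoulder. Same axes; its 18 mm blade does not fit the switch. Leave it.
- stand_round: Stand of the round key: fixed aluminium block 36 x 46 mm, 40 mm tall on a 48 x 58 mm foot, with a slot from above; the key's shoulder rests on its top. Origin under its centre, z up; y along the slot. The three stands look alike and swap places.
- stand_square: Stand of the square key, same shape.
- stand_tee: Stand of the T key, same shape.
- keyway (a point): Centre of the keyway's mouth, on the flat brass face of the cylinder, 62 mm above the table, in the top of a fixed grey box 96 x 110 x 60 mm, inside a round steel collar 44 mm across and 1 mm proud of the face. z up; y along the slot's long side at rest (the point does not turn with the cylinder). Key home: its shoulder rests on the face, bow centre 30 mm above this point.
- keyway_floor (a point): Floor of the keyway, 40 mm below its mouth (the key does not reach it). The slot is 15.4 x 6.2 mm, with sharp edges. Two sprung, sticky pins stand into it from its two flat sides, 10 and 20 mm below the mouth, and can catch the key: a straight push may need up to 25 N, while 8 to 12 N with slight rocking (1 mm sideways, 0.06 rad about z) gets past. Axes as for the mouth.
- cylinder (a joint): Turn of the lock cylinder, rad: 0 at rest, growing clockwise seen from above, stop at 1.62 (a little past a quarter turn). A spring pulls it back to 0 with 0.024 N m at rest and about 0.07 N m at a quarter turn. The key has about 0.1 rad of play in the slot, so turn the key that much further than the cylinder. Turned means at least 1.35.
- pan_ninth_a: Bystander: loose steel food pan 109 x 177 mm, 67 mm tall, origin under its centre, standing between the stands and the switch. Just behind it stands a big fixed rice cooker, 343 mm tall and about 0.5 m across, centred at x 0.79, y -0.03, its front from x 0.51: swing the key past in front of it (about 0.44 m from the base axis).
- tin: Bystander: loose food tin, 75 mm across and 58 mm tall, origin under its centre.

How it is judged:
By the outcome, as a careful person would: the job done as asked, in the order asked, and still so for the second after the job is handed in, while the arm keeps its last pose, push and grip.
It also fails if it takes over 56 s, if anything falls off the work surface, if the arm or the gripper's body presses on something with over 40 N, if the wrist force passes 120 N, or if a joint passes its speed limit or range.

## Working session

There is one attempt and no reset: what is moved stays moved. The work goes in short steps, Python scripts to look and compute and a tool call to move; the robot and the scene stay as the last step left them, time stands still between calls to the robot, and variables do not carry over. Pictures are saved under pics/ and viewed, at most 10 in all, crops included, and the job is handed in when it is done.

Besides the shell and the picture viewer there is one more tool, called after "Call:" as name([rows], argument=value, ...), one row to a line, values as JSON. carry_out: Moves the arm, as the interface text tells. Its arguments: {"type":"object","properties":{"deltas":{"type":"array","items":{"type":"array","items":{"type":"number"}}},"force":{"type":"number"}},"required":["deltas"]}

```bash
mkdir -p pics
cat > h.py <<'E'
import numpy as np, cv2
from workcell import manip, camera, ticket, boxes_of, outline_of
def world(p):
    d=p["depth"]; h,w=d.shape; f=h/2/np.tan(np.radians(p["vertical_fov"])/2)
    v,u=np.mgrid[:h,:w]; c=np.stack([(u-p["cx"])/f*d,(v-p["cy"])/f*d,d],-1)
    return (c-p["t"])@p["R"]
def save(p,n): cv2.imwrite("pics/"+n+".png",p["img"][:,:,::-1])
E
python3 - <<'E'
from h import *
o=manip.get_obs(); print({k:np.round(v,3) for k,v in o.items()})
ims=[]
for n in ("scene","top"):
    p=camera(n); ims.append(p["img"])
    for q in ("key_round_grip","key_square_grip","key_tee_grip","stand_round","keyway","cylinder","pan_ninth_a","tin"):
        try: print(n,q,[(np.round(b["position"],3).tolist(),round(b["conf"],2)) for b in boxes_of(q,p)[:3]])
        except Exception as e: print(q,e)
    save(p,n+"0")
E
```

```text
{'clock': np.float64(0.0), 'joint_pos': array([-1.231,  0.333, -0.065,  1.461,  0.022,  1.35 , -0.088]), 'joint_velocities': array([-0.001,  0.   , -0.002,  0.001, -0.001,  0.003,  0.001]), 'tau': array([ 0.0000e+00, -6.2544e+01,  4.9000e-02, -3.9161e+01,  1.6000e-02,
        1.0000e-02, -0.0000e+00]), 'position': array([0.222, 0.584, 0.253]), 'ee_rot': array([ 0.18 ,  0.984, -0.001, -0.   ]), 'ft_force': array([-0.175, -0.287, -0.253]), 'torque': array([-0.002,  0.004, -0.03 ]), 'grasp_force': np.float64(0.0), 'grip_width': np.float64(0.998)}
scene key_round_grip [([0.428, -0.326, 0.073], 0.78)]
scene key_square_grip [([0.441, -0.177, 0.076], 0.73)]
scene key_tee_grip [([0.563, -0.376, 0.079], 0.77)]
scene stand_round [([0.418, -0.334, 0.026], 0.91), ([0.457, 0.11, 0.063], 0.73)]
scene keyway [([0.458, 0.109, 0.06], 0.82), ([0.43, -0.328, 0.069], 0.5), ([0.484, 0.122, 0.059], 0.36)]
scene cylinder [([0.459, 0.106, 0.063], 0.4)]
scene pan_ninth_a [([0.44, -0.006, 0.036], 0.97), ([0.456, 0.108, 0.064], 0.58)]
scene tin [([0.553, -0.199, 0.056], 0.58)]
top key_round_grip [([0.43, -0.322, 0.084], 0.38)]
top key_square_grip [([0.45, -0.171, 0.087], 0.51)]
top key_tee_grip []
top stand_round [([0.43, -0.318, 0.04], 0.67)]
top keyway [([0.428, -0.321, 0.084], 0.7), ([0.482, 0.121, 0.06], 0.56)]
top cylinder [([0.483, 0.122, 0.061], 0.39)]
top pan_ninth_a [([0.43, -0.025, 0.033], 0.75), ([0.482, 0.118, 0.064], 0.4)]
top tin [([0.57, -0.185, 0.056], 0.65)]
```

View pics/scene0.png

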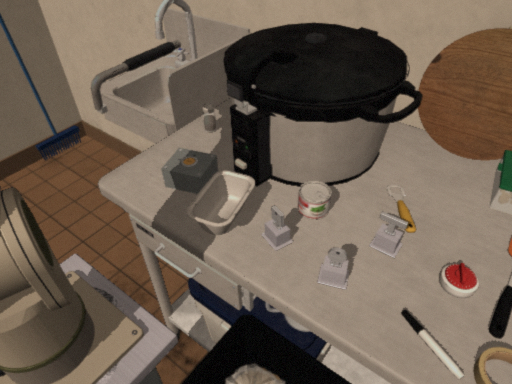

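View pics/top0.png

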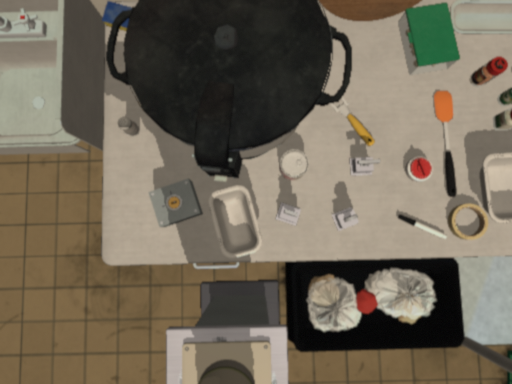

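Scene: round key in the front-right stand (335,262), switch left of pan (190,165). Top: switch (175,202), pan (235,220), square key (289,214), round key (346,217), tin (293,163). Next I'll get the orientations and the wrist camera's offset.

```bash
cat >> h.py <<'E'
from scipy.spatial.transform import Rotation as Rot
def tool():
    o=manip.get_obs(); return np.array(o["position"]),Rot.from_quat(o["ee_rot"]),o
def units(target):
    p,R,o=tool(); return np.round(R.inv().apply(np.array(target)-p)/.15,3)
def axis(xy):
    c=xy.mean(0); w,v=np.linalg.eigh(np.cov((xy-c).T)); a=v[:,1]; return c,np.degrees(np.arctan2(a[1],a[0]))%180,np.sqrt(w)
def mid(xy): 
    r=cv2.minAreaRect((xy*1000).astype(np.float32)); return r
E
python3 - <<'E'
from h import *
for n in ("scene","top"):
    p=camera(n); W=world(p); ok=p["depth"]>0
    for nm,c in (("round",(.43,-.325)),("sq",(.447,-.173)),("tee",(.565,-.376))):
        m=ok&(np.hypot(W[...,0]-c[0],W[...,1]-c[1])<.035)&(W[...,2]>.07)&(W[...,2]<.11); print(n,nm,m.sum(),axis(W[m][:,:2]),W[m][:,2].max())
    m=ok&(np.hypot(W[...,0]-.482,W[...,1]-.121)<.085)&(W[...,2]>.054)&(W[...,2]<.08); print("switch",m.sum(),mid(W[m][:,:2]))
    m=ok&(np.hypot(W[...,0]-.43,W[...,1]+.022)<.11)&(W[...,2]>.055)&(W[...,2]<.08)&(W[...,1]<.06); print("pan",m.sum(),mid(W[m][:,:2]))
p=camera("wrist"); P,R,o=tool(); C=-np.array(p["R"]).T@p["t"]
print("wrist cam in tool",R.inv().apply(C-P), "axis in tool",R.inv().apply(np.array(p["R"])[2]),"x",R.inv().apply(np.array(p["R"])[0]),p["vertical_fov"])
print(units([.372,.334,.253]),units([.44,.13,.25]))
E
```

```text
scene round 156 (array([ 0.42771947, -0.32811088]), np.float64(110.0536870591795), array([0.00268907, 0.00948294])) 0.09020371339549511
scene sq 125 (array([ 0.44397044, -0.17743024]), np.float64(72.54247928392643), array([0.00281985, 0.0106146 ])) 0.09138704949892006
scene tee 231 (array([ 0.56918071, -0.37860139]), np.float64(90.98660373602706), array([0.00241191, 0.01574164])) 0.09025791490653812
switch 1110 ((481.2490539550781, 121.9393539428711), (101.3250732421875, 113.88809204101562), 16.81061553955078)
pan 1094 ((437.37469482421875, -16.249061584472656), (202.40919494628906, 140.74703979492188), 13.42093276977539)
top round 55 (array([ 0.42844908, -0.32290942]), np.float64(110.58626340095084), array([0.00280388, 0.00973346])) 0.09072233652328987
top sq 57 (array([ 0.445803  , -0.17328609]), np.float64(70.34345244614558), array([0.00282707, 0.01001434])) 0.09226634863640416
top tee 96 (array([ 0.57000519, -0.37453984]), np.float64(91.6223166960614), array([0.00283444, 0.01580394])) 0.09103716964054206
switch 1570 ((481.2914123535156, 124.3653335571289), (96.36495971679688, 111.08118438720703), 17.580747604370117)
pan 1012 ((437.3533020019531, -15.866691589355469), (201.65277099609375, 137.1250762939453), 14.341829299926758)
wrist cam in tool [ 0.07787036  0.00102637 -0.12065109] axis in tool [-3.05527820e-01  4.86775002e-04  9.52183025e-01] x [-3.48080628e-04  9.99999745e-01 -6.22908808e-04] 64.40929827595872
[-1.529 -1.205  0.002] [-2.435 -2.315  0.022]
```

Call:
carry_out([
  [-0.25, -0.2, 0, 0, 1],
  [-0.5, -0.4, 0, 0, 1],
  [-0.75, -0.6, 0, 0, 1],
  [-0.95, -0.8, 0, 0, 1],
])

```text
clock: 1.55
position: [0.3135, 0.4199, 0.2535]
ee_rot: [0.181, 0.983, 0.0, 0.0]
ft_force: [-0.0, 0.7, 0.0]
grip_width: 0.999
grasp_force: 0.0
```

Call:
carry_out([
  [-0.25, -0.2, 0, 0, 1],
  [-0.5, -0.4, 0, 0, 1],
  [-0.75, -0.6, 0, 0, 1],
  [-0.95, -0.8, 0, 0, 1],
])

```text
clock: 2.05
position: [0.4039, 0.2571, 0.2535]
ee_rot: [0.181, 0.984, 0.0, 0.0]
ft_force: [0.0, -0.3, 0.4]
grip_width: 0.998
grasp_force: 0.0
```

Call:
carry_out([
  [-0.25, -0.2, 0.1, 0.3, 1],
  [-0.5, -0.4, 0.2, 0.6, 1],
  [-0.7, -0.6, 0.3, 0.9, 1],
  [-0.8, -0.66, 0.4, 1, 1],
  [-0.8, -0.66, 0.4, 1, 1],
])

```text
clock: 2.68
position: [0.4799, 0.1232, 0.1924]
ee_rot: [0.429, 0.903, -0.001, -0.001]
ft_force: [-1.0, 0.7, 0.8]
grip_width: 1.0
grasp_force: 0.0
```

Call:
carry_out([
  [0, 0, 0, 0.35, 1],
  [0, 0, 0, 0.7, 1],
  [0, 0, 0, 0.7, 1],
  [0, 0, 0, 0.7, 1],
])

```text
clock: 3.18
position: [0.4799, 0.1247, 0.1936]
ee_rot: [0.584, 0.812, 0.0, -0.0]
ft_force: [0.3, 0.6, 0.9]
grip_width: 1.001
grasp_force: 0.0
```

Run:
```python
from h import *
P,R,o=tool(); print(P,R.as_matrix()[:2,1],o["joint_pos"],o["clock"])
p=camera("wrist"); save(p,"w1"); W=world(p); np.savez("w1",W=W,img=p["img"],depth=p["depth"])
for q in ("keyway","cylinder"): print(q,[(np.round(b["position"],3).tolist(),round(b["conf"],2)) for b in boxes_of(q,p)[:3]])
```

```text
[0.47994373 0.12472087 0.19360501] [0.94784565 0.31872943] [-0.68709923  0.0848474   0.36040087  1.89232405 -0.03285586  1.16961426
  0.00932428] 3.175
keyway [([0.477, 0.134, 0.063], 0.86)]
cylinder [([0.48, 0.124, 0.061], 0.89)]
```

View pics/w1.png

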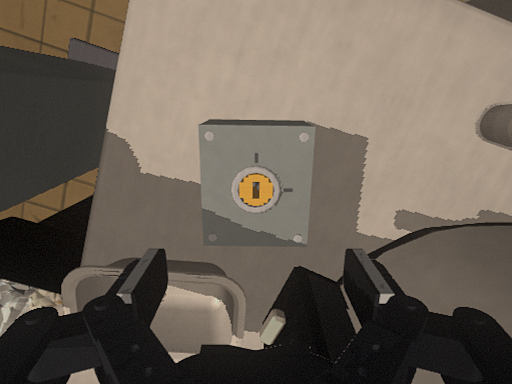

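Switch in wrist view: collar centred at (256,190), slot almost vertical in the image, pan at lower left.

```bash
cat >> h.py <<'E'
def onplane(p,uv,z):
    f=192/np.tan(np.radians(p["vertical_fov"])/2); uv=np.atleast_2d(uv)
    r=np.c_[(uv[:,0]-p["cx"])/f,(uv[:,1]-p["cy"])/f,np.ones(len(uv))]@np.array(p["R"])
    C=-np.array(p["R"]).T@p["t"]; return C+r*((z-C[2])/r[:,2])[:,None]
def slot(p,c0,r=.03):
    hsv=cv2.cvtColor(p["img"],cv2.COLOR_RGB2HSV); y=((hsv[...,0]>12)&(hsv[...,0]<30)&(hsv[...,1]>150)&(hsv[...,2]>90))
    W=world(p); y&=np.hypot(W[...,0]-c0[0],W[...,1]-c0[1])<r
    cs,_=cv2.findContours(y.astype(np.uint8),cv2.RETR_EXTERNAL,cv2.CHAIN_APPROX_NONE); c=max(cs,key=cv2.contourArea)
    hull=np.zeros(y.shape,np.uint8); cv2.drawContours(hull,[c],-1,1,-1)
    er=cv2.erode(hull,np.ones((3,3))); s=(er>0)&~y
    n,l,st,ce=cv2.connectedComponentsWithStats(s.astype(np.uint8)); k=1+np.argmax(st[1:,4]); s=l==k
    uv=np.argwhere(s)[:,::-1]; d=onplane(p,np.argwhere(hull)[:,::-1],.062)
    return d[:,:2].mean(0),len(uv),axis(onplane(p,uv,.062)[:,:2])
E
python3 - <<'E'
from h import *
p=camera("wrist"); print(slot(p,(.48,.124)))
W=world(p); m=(np.hypot(W[...,0]-.481,W[...,1]-.123)<.085)&(W[...,2]>.054)&(W[...,2]<.066)
print(mid(W[m][:,:2]),np.median(W[m][:,2]))
P,R,o=tool(); print(np.degrees(np.arctan2(*R.as_matrix()[:2,1][::-1])))
E
```

```text
(array([0.48119133, 0.12582564]), 106, (array([0.48103026, 0.12630771]), np.float64(108.00729056641035), array([0.00174576, 0.00415567])))
((481.10687255859375, 124.86625671386719), (96.26993560791016, 110.91178131103516), 17.8228759765625) 0.060230176390105146
18.330931633595416
```

Call:
carry_out([
  [0, -0.22, 0, 0, -0.3],
  [-0.03, -0.43, 0, 0, -0.3],
  [-0.3, -0.53, 0, 0, -0.3],
  [-0.6, -0.63, 0, 0, -0.3],
  [-0.92, -0.73, 0, 0, -0.3],
])

```text
clock: 4.0
position: [0.4191, -0.0429, 0.1935]
ee_rot: [0.585, 0.811, 0.0, 0.0]
ft_force: [1.0, 0.1, -0.0]
grip_width: 0.351
grasp_force: 0.0
```

Call:
carry_out([
  [-0.32, -0.11, 0, 0, -0.3],
  [-0.64, -0.22, 0, 0, -0.3],
  [-0.95, -0.32, 0, 0, -0.3],
])

```text
clock: 4.38
position: [0.418, -0.1937, 0.1936]
ee_rot: [0.586, 0.81, 0.0, 0.0]
ft_force: [0.2, 0.3, -0.9]
grip_width: 0.348
grasp_force: 0.0
```

Call:
carry_out([
  [-0.3, -0.08, 0, 0, -0.3],
  [-0.6, -0.16, 0, -0.07, -0.3],
  [-0.87, -0.24, 0, -0.07, -0.3],
  [-0.87, -0.24, 0, -0.07, -0.3],
  [-0.87, -0.24, 0, -0.07, -0.3],
])

```text
clock: 5.0
position: [0.4248, -0.3268, 0.193]
ee_rot: [0.571, 0.821, -0.0, -0.0]
ft_force: [-0.4, 1.3, 0.3]
grip_width: 0.354
grasp_force: 0.0
```

Run:
```python
from h import *
P,R,o=tool(); print(P,np.degrees(np.arctan2(*R.as_matrix()[:2,1][::-1])),o["joint_pos"],o["clock"])
p=camera("wrist"); save(p,"w2"); W=world(p)
print([(np.round(b["position"],3).tolist(),round(b["conf"],2)) for b in boxes_of("key_round_grip",p)[:3]])
d=np.hypot(W[...,0]-.428,W[...,1]+.325)
for lo,hi in((.08,.1),(.06,.1),(.037,.043)):
    m=(p["depth"]>0)&(d<.035)&(W[...,2]>lo)&(W[...,2]<hi); uv=np.argwhere(m)[:,::-1]
    print(m.sum(),axis(W[m][:,:2]),mid(W[m][:,:2]),np.percentile(W[m][:,2],[50,98]),uv.min(0),uv.max(0))
m=(p["depth"]>0)&(d<.06)&(W[...,2]>.036)&(W[...,2]<.044);print(mid(W[m][:,:2]))
```

```text
[ 0.42477601 -0.3267514   0.19299585] 20.350462295329038 [-0.19869101  0.23303852  0.88295197  1.81447186 -0.19373912  1.18493191
  1.09980856] 5.0
[([0.43, -0.318, 0.081], 0.79)]
391 (array([ 0.42846749, -0.32350153]), np.float64(109.08579340985304), array([0.00260986, 0.00804549])) ((429.00299072265625, -324.97100830078125), (8.884390830993652, 29.9780330657959), 20.247814178466797) [0.08604821 0.08861033] [254 179] [265 214]
482 (array([ 0.4276785, -0.3211929]), np.float64(109.04322162552974), array([0.00259894, 0.00937638])) ((428.6059265136719, -323.8680419921875), (8.913766860961914, 33.22919464111328), 20.117816925048828) [0.0855071  0.08852408] [254 172] [265 214]
1450 (array([ 0.42783426, -0.32278965]), np.float64(104.98791942214072), array([0.01159095, 0.01362308])) ((429.2187805175781, -325.1065368652344), (35.70280075073242, 46.28586959838867), 19.599071502685547) [0.04009692 0.04140179] [240 159] [278 206]
((429.2129211425781, -325.0901184082031), (35.70280075073242, 46.320716857910156), 19.599071502685547)
```

View pics/w2.png

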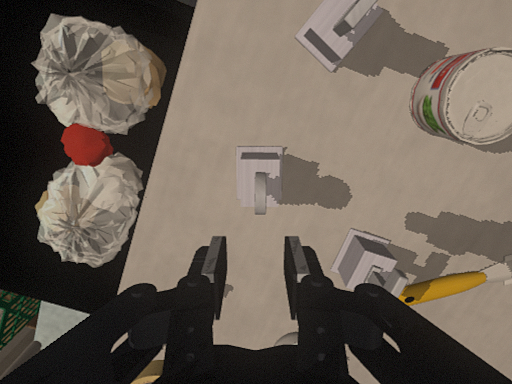

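The round bow is seen edge-on at (260,192) between the open fingers' line, upright in its stand, and its measured sizes agree with the spec. I'll descend and grip it.

Call:
carry_out([
  [0, 0.03, 0.15, 0.02, -0.3],
  [0, 0.03, 0.35, 0.02, -0.3],
  [0, 0.03, 0.5, 0.02, -0.3],
  [0, 0.03, 0.62, 0.02, -0.3],
  [0, 0.03, 0.72, 0.02, -0.3],
  [0, 0.03, 0.8, 0.02, -0.3],
  [0, 0.03, 0.8, 0.02, -0.3],
])

```text
clock: 5.98
position: [0.4287, -0.3254, 0.0727]
ee_rot: [0.576, 0.818, -0.0, -0.001]
ft_force: [0.9, 0.2, 1.0]
grip_width: 0.348
grasp_force: 0.0
```

Call:
carry_out([
  [0, 0, 0, 0, -0.7],
  [0, 0, 0, 0, -0.8],
  [0, 0, 0, 0, -0.9],
  [0, 0, 0, 0, -1],
  [0, 0, 0, 0, -1],
  [0, 0, 0, 0, -1],
], force=80)

```text
clock: 6.72
position: [0.4293, -0.326, 0.0739]
ee_rot: [0.576, 0.818, 0.0, 0.0]
ft_force: [-2.4, 0.5, 6.6]
grip_width: 0.088
grasp_force: 78.0
```

Call:
carry_out([
  [0, 0, -0.06, 0, -1],
  [0, 0, -0.15, 0, -1],
  [0, 0, -0.25, 0, -1],
  [0, 0, -0.4, 0, -1],
  [0, 0, -0.6, 0, -1],
  [0, 0, -0.8, 0, -1],
  [0, 0, -0.8, 0, -1],
])

```text
clock: 7.6
position: [0.4299, -0.3264, 0.196]
ee_rot: [0.576, 0.818, 0.001, 0.002]
ft_force: [-0.7, 0.8, -1.0]
grip_width: 0.094
grasp_force: 77.9
```

Run:
```python
from h import *
P,R,o=tool(); print(P,np.degrees(np.arctan2(*R.as_matrix()[:2,1][::-1])),o["grasp_force"],o["ft_force"])
p=camera("wrist"); save(p,"w3"); W=world(p)
X=R.inv().apply((W-P).reshape(-1,3)).reshape(W.shape)
m=(p["depth"]>0)&(abs(X[...,0])<.03)&(abs(X[...,1])<.014)&(X[...,2]>.026)&(X[...,2]<.075)
x=X[m]; print(m.sum())
for a in np.arange(.026,.074,.006):
    q=x[(x[:,2]>=a)&(x[:,2]<a+.006)]
    if len(q): print(round(a,3),len(q),np.round(q.min(0),4),np.round(q.max(0),4),np.round(q.mean(0),4))
cv2.imwrite("pics/w3c.png",cv2.resize(p["img"][150:330,170:350,::-1],None,fx=3,fy=3))
print(o["clock"], units([.42,-.19,.193]))
```

```text
[ 0.42993229 -0.32642248  0.19604156] 19.704575626412886 77.9032838344574 [-0.69037262  0.7633103  -1.04483059]
240
0.026 121 [ 0.0085 -0.0034  0.0276] [0.0123 0.0048 0.032 ] [0.0107 0.0007 0.0295]
0.032 7 [ 0.0111 -0.0034  0.0323] [0.0116 0.0042 0.0333] [0.0115 0.0008 0.0325]
0.038 13 [ 0.0076 -0.0014  0.0417] [0.0081 0.0027 0.0439] [0.0078 0.0006 0.0429]
0.044 30 [ 0.0074 -0.0014  0.0443] [0.0081 0.0028 0.0499] [0.0077 0.0006 0.047 ]
0.05 29 [ 0.0072 -0.0015  0.0501] [0.0083 0.0028 0.0549] [0.0077 0.0008 0.0528]
0.056 31 [ 0.0074 -0.0016  0.0563] [0.0086 0.0029 0.0619] [0.0078 0.0007 0.0588]
0.062 9 [ 0.0074 -0.0016  0.0625] [0.0078 0.0029 0.064 ] [0.0077 0.0004 0.0634]
7.6 [0.873 0.246 0.01 ]
```

View pics/w3c.png

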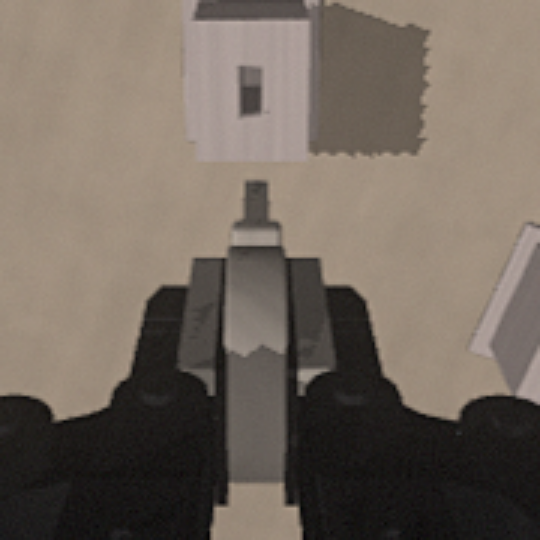

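The key is held straight: the blade nose sits at crop (256,190) and lines up with the tool axis, and the stand is empty. I'll carry it in front of the cooker.

Call:
carry_out([
  [0.25, 0.07, 0, 0, -1],
  [0.5, 0.14, 0, 0, -1],
  [0.7, 0.2, 0, 0, -1],
  [0.87, 0.24, 0, 0, -1],
])

```text
clock: 8.15
position: [0.4183, -0.189, 0.1926]
ee_rot: [0.575, 0.818, -0.0, -0.001]
ft_force: [-0.2, -0.3, -0.6]
grip_width: 0.093
grasp_force: 78.0
```

Call:
carry_out([
  [0.3, 0.11, 0, 0, -1],
  [0.6, 0.22, 0, 0, -1],
  [0.94, 0.34, 0, 0, -1],
])

```text
clock: 8.52
position: [0.4186, -0.0394, 0.1928]
ee_rot: [0.576, 0.818, -0.0, -0.0]
ft_force: [1.1, 1.6, -0.7]
grip_width: 0.091
grasp_force: 78.0
```

Call:
carry_out([
  [0.3, 0.11, 0, 0, -1],
  [0.6, 0.22, 0, 0, -1],
  [0.94, 0.34, 0, 0.06, -1],
  [0.93, 0.45, 0, 0.06, -1],
  [0.92, 0.6, 0, 0.06, -1],
  [0.91, 0.75, 0, 0.06, -1],
  [0.91, 0.75, 0, 0.06, -1],
  [0.91, 0.75, 0, 0.06, -1],
])

```text
clock: 9.52
position: [0.4784, 0.1254, 0.1926]
ee_rot: [0.588, 0.809, -0.001, -0.0]
ft_force: [-0.4, -0.0, -0.6]
grip_width: 0.091
grasp_force: 78.0
```

```bash
cat >> h.py <<'E'
def keytool(p):
    P,R,o=tool(); W=world(p); X=R.inv().apply((W-P).reshape(-1,3)).reshape(W.shape)
    m=(p["depth"]>0)&(abs(X[...,0])<.02)&(abs(X[...,1])<.01)&(X[...,2]>.04)&(X[...,2]<.075); x=X[m]
    return m.sum(),np.median(x[:,0])-.007,(x[:,1].min()+x[:,1].max())/2,x[:,2].max()
E
python3 - <<'E'
from h import *
P,R,o=tool(); print(P,np.degrees(np.arctan2(*R.as_matrix()[:2,1][::-1])),o["joint_pos"],o["clock"],R.as_matrix()[:,2])
for i in range(2):
    p=camera("wrist"); print(slot(p,(.481,.125)),keytool(p))
save(p,"w4")
cv2.imwrite("pics/w4c.png",cv2.resize(p["img"][100:330,150:370,::-1],None,fx=2.5,fy=2.5))
E
```

```text
[0.47839979 0.1253691  0.19262956] 17.90071006955349 [-7.60831457e-01  8.37340798e-02  4.35719469e-01  1.89841855e+00
 -3.81811291e-02  1.16910891e+00  9.63819665e-04] 9.525 [-1.47492719e-03 -6.74974796e-04 -9.99998684e-01]
(array([0.48116246, 0.12585749]), 102, (array([0.48103019, 0.12648253]), np.float64(109.89180090669646), array([0.00172324, 0.00424402]))) (np.int64(106), np.float64(0.0007816225826521627), np.float64(0.0005622333591364978), np.float64(0.0639808121501993))
(array([0.48114364, 0.1258785 ]), 95, (array([0.48097748, 0.12669395]), np.float64(107.93954271376083), array([0.00167809, 0.00422324]))) (np.int64(106), np.float64(0.0006316278526744537), np.float64(0.0004907649005608229), np.float64(0.06309358616533287))
```

View pics/w4c.png

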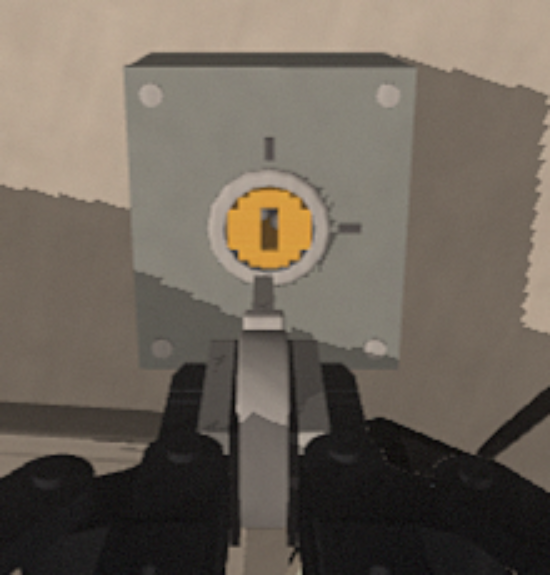

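The key is now just in front of the slot, which shows at crop (270,229), and the blade is at (263,290). I'll correct sideways and descend to just above the face.

Call:
carry_out([
  [-0.005, 0.008, 0.1, 0, -1],
  [-0.009, 0.014, 0.2, 0, -1],
  [-0.009, 0.014, 0.3, 0, -1],
  [-0.009, 0.014, 0.37, 0, -1],
  [-0.009, 0.014, 0.37, 0, -1],
  [-0.009, 0.014, 0.37, 0, -1],
  [-0.009, 0.014, 0.37, 0, -1],
])

```text
clock: 10.5
position: [0.4819, 0.1253, 0.1383]
ee_rot: [0.588, 0.809, 0.0, 0.0]
ft_force: [-0.9, -0.6, -0.8]
grip_width: 0.096
grasp_force: 78.0
```

Run:
```python
from h import *
P,R,o=tool(); print(P,np.degrees(np.arctan2(*R.as_matrix()[:2,1][::-1])),o["clock"],R.as_matrix()[:,2])
S=np.array([.4811,.1257,.062])
for i in range(2):
    p=camera("wrist"); k=keytool(p); print(k, "err tool mm",(R.inv().apply(S-P)-np.array([k[1],k[2],k[3]]))*1000)
    try: print(slot(p,(.481,.125)))
    except Exception as e: print(e)
cv2.imwrite("pics/w5c.png",cv2.resize(p["img"][100:330,150:370,::-1],None,fx=2.5,fy=2.5))
```

```text
[0.48193837 0.12525139 0.13830814] 17.911751296638116 10.5 [ 8.63263157e-04  5.85748609e-04 -9.99999456e-01]
(np.int64(217), np.float64(0.0009146662386995122), np.float64(8.973464617480827e-05), np.float64(0.07499643822374408)) err tool mm [-0.25223055 -0.82592924  1.3112011 ]
(array([0.48018814, 0.12724885]), 1, (array([0.46800503, 0.12450445]), np.float64(nan), array([nan, nan])))
(np.int64(232), np.float64(0.0009724364900366425), np.float64(-6.353728676559631e-05), np.float64(0.07499887524429273)) err tool mm [-0.3100008  -0.67265731  1.30876408]
(array([0.48024368, 0.12725711]), 1, (array([0.46975146, 0.13276279]), np.float64(nan), array([nan, nan])))h.py:14: RuntimeWarning: Degrees of freedom <= 0 for slice
  c=xy.mean(0); w,v=np.linalg.eigh(np.cov((xy-c).T)); a=v[:,1]; return c,np.degrees(np.arctan2(a[1],a[0]))%180,np.sqrt(w)
  c *= np.true_divide(1, fact)
  c *= np.true_divide(1, fact)
```

View pics/w5c.png

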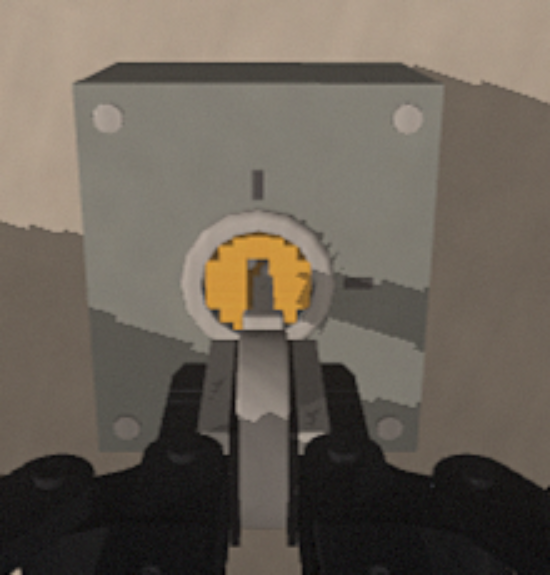

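Blade (crop 262) is about 1.2 mm to the right of the slot centre (257), and the gap to the face is about 11 mm. I'll shift left, go closer and check again.

Call:
carry_out([
  [0, -0.008, 0, 0, -1],
  [0, -0.008, 0.03, 0, -1],
  [0, -0.008, 0.05, 0, -1],
  [0, -0.008, 0.05, 0, -1],
  [0, -0.008, 0.05, 0, -1],
])

```text
clock: 11.22
position: [0.4805, 0.1247, 0.1303]
ee_rot: [0.588, 0.809, 0.0, -0.0]
ft_force: [0.3, 0.5, -0.9]
grip_width: 0.091
grasp_force: 78.0
```

Run:
```python
from h import *
P,R,o=tool(); print(P,np.degrees(np.arctan2(*R.as_matrix()[:2,1][::-1])),o["clock"],o["ft_force"])
S=np.array([.4811,.1257,.062]); print((R.inv().apply(S-P)*1000-[.7,.55,65]))
p=camera("wrist")
cv2.imwrite("pics/w6c.png",cv2.resize(p["img"][170:250,210:310,::-1],None,fx=6,fy=6))
```

```text
[0.48047354 0.1247303  0.13028966] 17.911265890743802 11.225 [ 0.27143869  0.45834537 -0.94669494]
[0.0257429  0.34527594 3.28969555]
```

View pics/w6c.png

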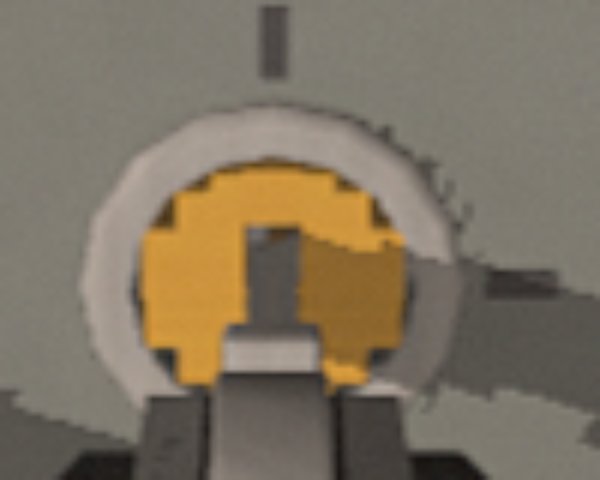

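Blade (crop 247–299) is centred on the brass face (137–409). I'll enter the slot gently.

Call:
carry_out([
  [0, 0, 0.01, 0, -1],
  [0, 0, 0.02, 0, -1],
  [0, 0, 0.03, 0, -1],
  [0, 0, 0.04, 0, -1],
  [0, 0, 0.05, 0, -1],
  [0, 0, 0.06, 0, -1],
  [0, 0, 0.06, 0, -1],
])

```text
clock: 12.15
position: [0.4804, 0.1247, 0.1212]
ee_rot: [0.588, 0.809, -0.0, -0.0]
ft_force: [-0.7, -0.7, -0.5]
grip_width: 0.093
grasp_force: 78.0
```

In the slot, with no contact force. Now pushing with rocking.

Call:
carry_out([
  [0.005, 0, 0.015, 0.1, -1],
  [0, 0, 0.03, 0, -1],
  [-0.005, 0, 0.04, -0.1, -1],
  [0, 0, 0.05, 0, -1],
  [0.005, 0, 0.055, 0.1, -1],
  [0, 0, 0.06, 0, -1],
  [-0.005, 0, 0.065, -0.1, -1],
  [0, 0, 0.07, 0, -1],
])

```text
clock: 13.15
position: [0.4802, 0.1245, 0.1109]
ee_rot: [0.589, 0.808, -0.0, -0.0]
ft_force: [-2.2, -2.1, 1.3]
grip_width: 0.094
grasp_force: 78.4
```

Call:
carry_out([
  [0.005, 0, 0.01, 0.1, -1],
  [0, 0, 0.02, 0, -1],
  [-0.005, 0, 0.03, -0.1, -1],
  [0, 0, 0.04, 0, -1],
  [0.005, 0, 0.05, 0.1, -1],
  [0, 0, 0.06, 0, -1],
  [-0.005, 0, 0.07, -0.1, -1],
  [0, 0, 0.08, 0, -1],
])

```text
clock: 14.15
position: [0.481, 0.1247, 0.0994]
ee_rot: [0.589, 0.808, 0.001, 0.0]
ft_force: [-0.4, -1.0, 2.2]
grip_width: 0.091
grasp_force: 78.4
```

Past both pins, with about 4 mm left to home.

Call:
carry_out([
  [0.005, 0, 0.01, 0.08, -1],
  [0, 0, 0.02, 0, -1],
  [-0.005, 0, 0.027, -0.08, -1],
  [0, 0, 0.034, 0, -1],
  [0, 0, 0.04, 0, -1],
  [0, 0, 0.04, 0, -1],
])

```text
clock: 14.9
position: [0.4813, 0.1248, 0.0955]
ee_rot: [0.589, 0.808, 0.001, -0.0]
ft_force: [-12.2, -4.2, 33.4]
grip_width: 0.098
grasp_force: 83.6
```

Shoulder is on the face: z matches the home height and the upward force is 33 N. I'll ease the push, then turn.

Call:
carry_out([
  [0, -0.004, -0.008, 0, -1],
  [0, -0.004, -0.008, 0, -1],
], force=100)

```text
clock: 15.15
position: [0.481, 0.1248, 0.0957]
ee_rot: [0.588, 0.809, 0.001, 0.0]
ft_force: [-3.4, -1.8, 16.5]
grip_width: 0.091
grasp_force: 99.2
```

Call:
carry_out([
  [0, 0, 0, 0.2, -1],
  [0.001, -0.001, 0, 0.4, -1],
  [0.0015, -0.001, 0, 0.6, -1],
  [0.002, -0.002, 0, 0.8, -1],
  [0.0025, -0.002, 0, 1, -1],
  [0.0025, -0.002, 0, 1, -1],
])

```text
clock: 15.9
position: [0.4811, 0.1246, 0.0958]
ee_rot: [0.778, 0.628, 0.001, 0.001]
ft_force: [-2.6, -3.2, 15.3]
grip_width: 0.095
grasp_force: 99.0
```

Turning freely; continue.

Call:
carry_out([
  [0, 0, 0, 0.2, -1],
  [0.001, -0.001, 0, 0.4, -1],
  [0.0015, -0.001, 0, 0.6, -1],
  [0.002, -0.002, 0, 0.8, -1],
  [0.0025, -0.002, 0, 1, -1],
  [0.0025, -0.002, 0, 1, -1],
])

```text
clock: 16.65
position: [0.481, 0.1245, 0.0957]
ee_rot: [0.914, 0.405, 0.001, 0.001]
ft_force: [-0.4, -5.3, 15.3]
grip_width: 0.091
grasp_force: 99.1
```

Call:
carry_out([
  [0, 0, 0, 0.2, -1],
  [0.001, -0.001, 0, 0.4, -1],
  [0.0015, -0.001, 0, 0.6, -1],
  [0.002, -0.002, 0, 0.8, -1],
  [0.0025, -0.002, 0, 1, -1],
  [0.0025, -0.002, 0, 1, -1],
])

```text
clock: 17.4
position: [0.4809, 0.1244, 0.0957]
ee_rot: [0.988, 0.154, 0.001, 0.0]
ft_force: [-2.8, -7.3, 19.0]
grip_width: 0.089
grasp_force: 99.4
```

Call:
carry_out([
  [0, 0, 0, 0.08, -1],
  [0, 0, 0, 0.16, -1],
  [0, 0, 0, 0.16, -1],
  [0, 0, 0, 0.16, -1],
])

```text
clock: 17.9
position: [0.481, 0.1246, 0.0957]
ee_rot: [0.994, 0.114, 0.001, 0.0]
ft_force: [-1.4, -7.2, 17.9]
grip_width: 0.094
grasp_force: 99.3
```

Run:
```python
from h import *
P,R,o=tool(); a=np.degrees(np.arctan2(*R.as_matrix()[:2,1][::-1])); print(P,a,"turned rad",np.radians(17.9-a),o["clock"],o["ft_force"],o["torque"],o["joint_pos"][6],o["grasp_force"])
p=camera("wrist")
cv2.imwrite("pics/w7.png",cv2.resize(p["img"][110:310,140:370,::-1],None,fx=2.6,fy=2.6))
```

```text
[0.48096527 0.12456768 0.09572555] -76.95288860009555 turned rad 1.6554952110990624 17.9 [-1.36268049 -7.2216058  17.91992087] [-1.73871411  0.4849531   0.05961826] -1.535083082898941 99.30357456207275
```

View pics/w7.png

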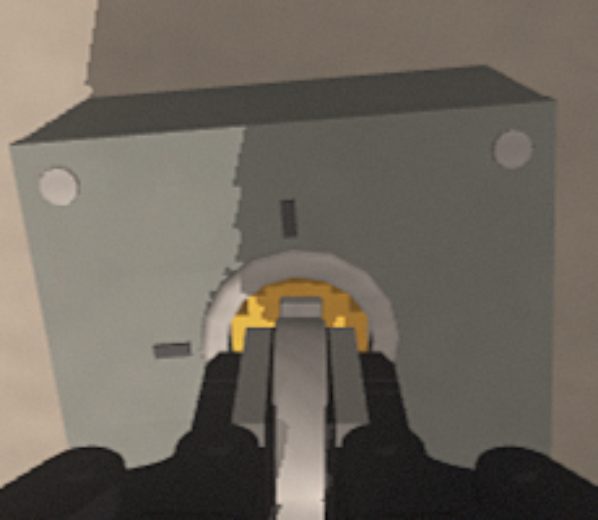

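The key is turned and its shoulder sits on the brass at crop (300,305). A last check of shoulder height, then hand in.

Run:
```python
from h import *
p=camera("wrist"); W=world(p); P,R,o=tool()
X=R.inv().apply((W-P).reshape(-1,3)).reshape(W.shape)
m=(p["depth"]>0)&(abs(X[...,1])<.004)&(X[...,0]>.0085)&(X[...,0]<.0115)&(W[...,2]<.08)
f=(p["depth"]>0)&(abs(X[...,1])<.008)&(X[...,0]>.0125)&(X[...,0]<.015)
s=np.median(W[m][:,2]); b=np.median(W[f][:,2]); print(m.sum(),s,b,np.percentile(W[m][:,2],[10,90]))
if .0025<s-b<.0065: print(ticket.hand_in())
```

```text
78 0.06649432644392475 0.12344771420348363 [0.06372207 0.06745426]
```

Shoulder top is at 0.067 m, so its underside is at 0.062 m, level with the face. The face sample (0.123 m) was a stray pick-up of the gripper, so I'm handing in.

```bash
python3 -c "
from h import *
print(ticket.hand_in())"
```

```text
the job is handed in; nothing more can be done
None
```

I handed the job in with the round key seated fully home, turned about 1.65 rad clockwise and still gripped; the cylinder itself should be at about 1.55 rad, estimated from the 0.1 rad of play. I saw no sign that the other keys, the pan or the tin were touched, but took no final picture of them.

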